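# Unlock the tilt-out tea bin and hold the key turned

### The arm

A 6-joint arm with a two-finger parallel gripper is mounted at the origin on the work surface. World frame = base frame: x ahead of the robot, y to its left, z up, the work surface at z = 0. Lengths are in m, angles in rad, forces in N, time in s.
With the tool pointing down it reaches from about 0.375 to 0.925 m from the base axis. Payload 5.7 kg.
Tool frame: the origin (TCP) lies at the very end of the fingers, on their centre line; the grasp point (between the pads) lies 19 mm behind it; z points along the fingers, y is the line along which they close (so a half turn about z gives the same grasp; the last joint's range is limited). The gripper opens to 88 mm and grips with 3 to 60 N. Pads are 20 mm wide; open, the fingers measure 115 mm over their backs; the gripper's body (75 mm by 178 mm) begins 61 mm behind the grasp point.
Start: joints at [1.009, 0.359, 1.51, -0, 1.272, -0.115], TCP at [0.259, 0.541, 0.223] pointing down, gripper open.
Joint ranges: [-2.97, 2.97], [-1.01, 2.36], [0.21, 2.38], [-0.96, 4.11], [0.2, 2.71], [-2.98, 2.98]. Speed limits (rad/s): [2.39, 2.39, 3.14, 3.14, 3.14, 3.14].

### API

Orientations are given as [roll, pitch, yaw] about the fixed x, y, z axes, in that order (R = Rz(yaw) Ry(pitch) Rx(roll)).
In Python, from cell import arm gives the robot as it stands. The module is installed in compiled form; this text tells all that it offers.
- The arm moves only by the shell command python3 -m pendant 'ROWS'. ROWS is JSON, a list that holds one entry, the list of rows, each a list of 7 numbers: the shift along the tool's x, y, z in mm, then the turn, a rotation vector about the tool's x, y, z in rad, then the gripper's target within -1 to 1 (fully open at 1, half-way at 0, shut at -1). In form: [[[dx, dy, dz, wx, wy, wz, gripper], ...]]. A call has 1 to 5 rows; each row shifts and turns the commanded pose from where the row before left it, along the tool's axes as they then stand; what a row does not reach is not made up. A row lasts 1/12 s, in which the tool goes at most 41.7 mm and 7.16 degrees, less where a joint would pass 70% of its speed; a pose out of reach is approached as far as the arm can. A call with a gripper value outside its range is refused whole. The fingers move at their own pace and stop on an object; the grip force is fixed at half the most. Time passes only in rows, so rows that do not move let the fingers close. It gives the time, the measured TCP pose, the force, the opening and the grip force at its end, in the units of the state.
- arm.state(): the state, without advancing time (a new reading comes with each control period).
- arm.camera(name): name is "scene" or "top" or "wrist"; returns (picture, depth): 420x560x3 uint8, blue, green, red; 420x560 float32, m along the optical axis (not along the pixel's ray), 0 where there is no reading.
- arm.camera_info(name): a dict with "fx", "fy", "cx", "cy" (pixels), "camera_from_world" (4x4, takes a point from world to camera coordinates). Camera axes: x right, y down, z forward; pixel columns grow to the right and rows downward; lengths in m; the calibration is good to about 2 mm. A picture is of the moment at which its call begins: read the wrist's pose just before it. camera_info takes no time and is no camera call; for the wrist camera it gives the pose at the moment of the call.
- arm.finish_job(): hands the job in; it is judged then, once.
The state is a dict: "time_s": time; "qpos": joint angles; "joint_velocities": joint speeds; "joint_torque": joint torques, N m; "tcp_pos": TCP position; "tool_rot": TCP orientation; "force": force on the tool from outside, world axes, zero at the start; "torque": the same for the moment, N m; "finger_gap": opening from 0.0 (shut) to 1.0 (fully open); "grip_force": force on a finger pad.
Only numpy, scipy, OpenCV 4.12 (cv2) and the standard library are available. Lean on these libraries where they do the work, as an engineer would, in place of code of your own. Each camera call takes 0.05 s, during which the arm holds its last target. There are 200 camera calls.

### The job

Take the green-headed key out of the key block, push it fully home in the lock on top of the wooden tea bin (its pins are sticky, so it may take a wiggle), and only then turn it a quarter clockwise so that the catch lets go and the bin's front tilts out. The lock is sprung: finish while still gripping the key in the lock and holding it turned, so that the catch stays clear while I refill the bin. Leave the other two keys in the block and do not disturb the bowl, dish, jar and tongs.

Things in the scene. Friction and masses are not known exactly. Their poses are not given: they have to be found in the camera images.
- key_green: the tea bin's key, 30 g, standing upright in one slot of the block. Origin: centre of the shoulder, where blade meets head; z points from blade up to head, x across its thickness, y across its width. Above the origin: black collar 22 (y) x 9 (x) mm up to 8 mm, then green plastic head 32 (y) x 10 (x) mm from 8 to 42 mm. Works either way round (half a turn about z)
- key_tip (a point): tip of the green key's blade, 30 mm below the key's origin, axes as the key's. The steel blade is 11 mm wide (y) and 4 mm thick (x), and narrows over its last 6.4 mm to 2 mm wide and 2.4 mm thick
- key_red: a key of the same shape with a red head, in another slot of the block; not needed
- key_blue: a key of the same shape with a blue head, in another slot of the block; not needed
- stand: dark wooden key block, fixed, 55 (x) x 205 (y) x 46 mm high, origin at the centre of its underside. Three slots, 7 (x) x 14 (y) mm and 36 mm deep, in its top at y = -65, 0 and +65 mm. The keys stand in them, blade down, shoulder on the block's top, their axes parallel to the block's: their 10 mm thickness is along its x
- bin: wooden tea bin, fixed, 170 (x) x 200 (y) mm, 150 mm high (top board overhangs 4 to 6 mm), origin at the centre of its underside. Its tilt-out front (light wood, brass knob) faces its own -x, which points away from the robot. The lock stands upright in the top board, 35 mm from the middle towards the front; its catch is hidden below
- lock_face (a point): centre of the lock's face, on its upright axis, 3 mm above the bin's top board; axes as the bin's, they do not turn with the lock. A brass ring of 40 mm surrounds the steel plug of 24 mm. At rest the keyway is 12.6 mm long along y and 5.6 mm wide along x; its mouth is funnelled by another 2.5 mm on every side. Fully home, the key's origin lies on this point
- keyway_floor (a point): bottom of the keyway, 32 mm straight below the lock's face (the blade ends 2 mm above it). Two sticky sprung pins, 13 and 23 mm below the face, press on the blade's edges: about 6 to 20 N of straight push gets past them, less with a small wiggle. Unless the key is within about 3 mm of fully home they hold the plug at rest against some 0.3 N m; do not force it
- lock (a joint): turn of the lock's plug in rad: 0 at rest, grows clockwise as seen from above, to a stop at 1.571 (a quarter). A spring returns it, with 0.045 N m at 0 and 0.09 N m at the quarter. The key turns up to about 0.15 rad either way in the keyway before the plug follows; the catch lets go at about 1.1 rad
- front (a joint): tilt of the bin's front about its lower edge in rad: 0 shut, 0.38 fully out (a stop). Once the catch lets go, a spring tilts it out by itself within about a second; its upper edge comes 50 mm out, away from the robot
- bowl: green ceramic bowl, 130 mm wide, 60 mm high, origin at the centre of its underside; bystander
- dish: small glass dish, 110 mm wide, 32 mm high, origin at the centre of its underside; bystander
- jar: empty glass jar with a red silicone lid, 84 mm wide, 110 mm high, origin at the centre of its underside; bystander
- tongs: steel tongs lying along their x axis, 200 mm long, 48 mm wide, 12 mm high, origin near the middle on the shelf; bystander
Mind the look-alikes: they are no part of the job. What is meant by the key_green is not pink, and is the larger of those in its own colour.

How it is judged:
By the outcome, as a careful person would: the job done as asked, in the order asked, and still so for the second after the job is handed in, while the arm keeps its last pose, push and grip.
It also fails if it takes over 61 s, if anything falls off the work surface, if the arm or the gripper's body presses on something with over 40 N, if the wrist force passes 120 N, or if a joint passes its speed limit or range.

## Working session

There is one attempt and no reset: what is moved stays moved. The work goes in short steps, Python scripts to look and compute and a shell command to move; the robot and the scene stay as the last step left them, time stands still between calls to the robot, and variables do not carry over. Pictures are saved under pics/ and viewed, at most 10 in all, crops included, and the job is handed in when it is done.

```bash
mkdir -p pics
cat > h.py <<'E'
import numpy as np,cv2
from cell import arm
def ray(name,u,v,z):
    i=arm.camera_info(name);M=np.linalg.inv(np.array(i["camera_from_world"]))
    d=M[:3,:3]@np.array([(u-i["cx"])/i["fx"],(v-i["cy"])/i["fy"],1]);o=M[:3,3]
    return o+d*(z-o[2])/d[2]
def cloud(name,D):
    i=arm.camera_info(name);M=np.linalg.inv(np.array(i["camera_from_world"]))
    v,u=np.mgrid[:420,:560]
    P=np.stack([(u-i["cx"])/i["fx"]*D,(v-i["cy"])/i["fy"]*D,D],-1)
    return P@M[:3,:3].T+M[:3,3]
E
python3 - <<'E'
from h import *
print(arm.state())
for n in("scene","top"):
    p,d=arm.camera(n);cv2.imwrite(f"pics/{n}.png",p);np.save(n+"_d.npy",d)
    print(n,arm.camera_info(n))
E
```

```text
{'time_s': 0.0, 'qpos': array([ 1.00891132e+00,  3.59517555e-01,  1.51140251e+00,  5.44841483e-06,
        1.27249102e+00, -1.15121398e-01]), 'joint_velocities': array([ 0.00016545, -0.00028711,  0.00071531, -0.00082679, -0.00040835,
        0.00193068]), 'joint_torque': array([ 1.15354458e-03, -5.15382421e+01, -2.70734453e+01,  6.76369783e-02,
        3.53400700e-02, -1.58125163e-04]), 'tcp_pos': array([0.25888499, 0.54052845, 0.2218135 ]), 'tool_rot': array([-3.13978686e+00, -2.14047784e-04,  2.69482724e+00]), 'force': array([0.03158089, 0.19480181, 0.32331172]), 'torque': array([ 0.01454597, -0.02106299,  0.00690808]), 'grip_force': 0.0, 'finger_gap': 0.9983773347381981}
scene {'fx': 384.02517162145944, 'fy': 384.02517162145944, 'cx': 284.9645284525009, 'cy': 206.80723335264037, 'camera_from_world': array([[-0.70279795,  0.71101115,  0.02319874,  0.40295439],
       [ 0.41558877,  0.4368184 , -0.79779425, -0.13827842],
       [-0.57737424, -0.55104703, -0.60248332,  1.08086497],
       [ 0.        ,  0.        ,  0.        ,  1.        ]])}
top {'fx': 390.64827728851355, 'fy': 390.64827728851355, 'cx': 282.7554128048102, 'cy': 201.64838854044916, 'camera_from_world': array([[ 0.02661935, -0.99883409,  0.04027237, -0.01313646],
       [-0.98984855, -0.03196352, -0.13848529,  0.56932363],
       [ 0.13961107, -0.03617716, -0.98954533,  0.83367945],
       [ 0.        ,  0.        ,  0.        ,  1.        ]])}
```

View pics/top.png

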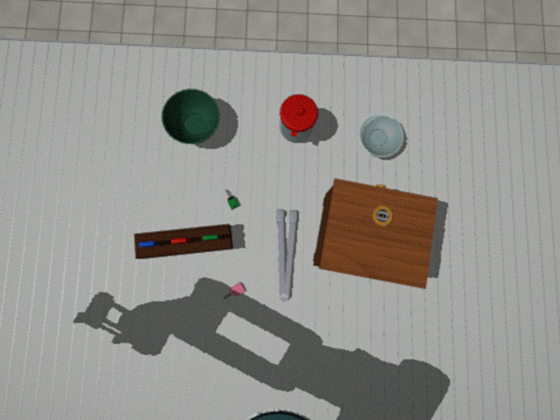

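View pics/scene.png

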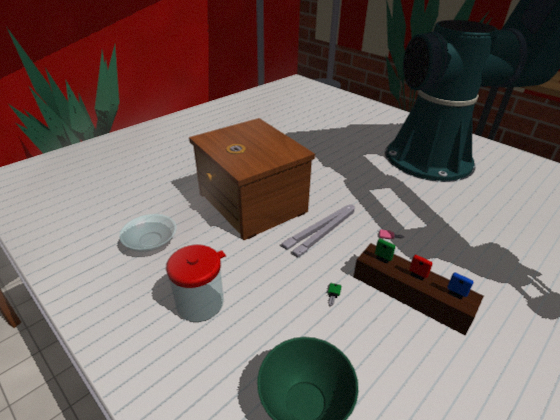

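The top view shows the standing green key at (209,237) in the block, with a small green decoy at (233,202) and a pink one at (238,289). The lock is at (382,215) on the bin. The scene view agrees: key at (385,250), lock at (236,149).

```bash
cat > m.py <<'E'
from h import *
p=cv2.imread("pics/top.png");D=np.load("top_d.npy");P=cloud("top",D)
hsv=cv2.cvtColor(p,cv2.COLOR_BGR2HSV)
def blob(lo,hi,roi,nm,zr=None):
    m=cv2.inRange(hsv,lo,hi);k=np.zeros_like(m);x0,y0,x1,y1=roi;k[y0:y1,x0:x1]=m[y0:y1,x0:x1]
    if zr: k[(P[...,2]<zr[0])|(P[...,2]>zr[1])]=0
    vu=np.argwhere(k)
    r=cv2.minAreaRect(vu[:,::-1].astype(np.float32));c=vu.mean(0)[::-1]
    print(nm,len(vu),c,r,"zmed",np.median(P[...,2][k>0]));return c,r,k
res={}
for nm,lo,hi,roi in(("green",(45,100,40),(80,255,255),(195,225,225,250)),("red",(0,180,80),(8,255,255),(165,230,195,250)),("blue",(105,150,60),(130,255,255),(130,230,162,255))):
    c,r,k=blob(lo,hi,roi,nm,(.07,.1));rc=r[0];res[nm]=ray("top",*rc,.088);print("  world",res[nm],ray("top",*c,.088))
d=res["green"]-res["blue"];print("gap",np.linalg.norm(d),"yaw of line",np.arctan2(d[1],d[0]))
# bin top by height
m=(abs(P[...,2]-.15)<.008).astype(np.uint8);m[:,:300]=0;m[:, 460:]=0
m=cv2.morphologyEx(m,cv2.MORPH_OPEN,np.ones((5,5)))
cs,_=cv2.findContours(m,0,2);c=max(cs,key=cv2.contourArea);r=cv2.minAreaRect(c)
B=np.array([ray("top",*q,.15)[:2] for q in cv2.boxPoints(r)]);print("bin corners",B,"edges",[ (np.linalg.norm(e),np.arctan2(e[1],e[0])) for e in np.roll(B,-1,0)-B],"cen",B.mean(0),"z",np.median(P[...,2][m>0]))
# stand
ms=((P[...,2]>.036)&(P[...,2]<.056)).astype(np.uint8);ms[:,:125]=0;ms[:,245:]=0;ms[:220]=0;ms[265:]=0
vu=np.argwhere(ms);r=cv2.minAreaRect(vu[:,::-1].astype(np.float32));S=np.array([ray("top",*q,.046)[:2] for q in cv2.boxPoints(r)])
print("stand",S.mean(0),[ (np.linalg.norm(e),np.arctan2(e[1],e[0])) for e in np.roll(S,-1,0)-S])
# ring
c,r,k=blob((15,110,110),(32,255,255),(365,198,402,232),"ring");e=cv2.fitEllipse(cv2.convexHull(np.argwhere(k)[:,::-1].astype(np.int32)));print(e,ray("top",*e[0],.153))
cv2.imwrite("pics/crop.png",np.hstack([cv2.resize(p[180:250,345:420],None,fx=5,fy=5,interpolation=2)[:350,:375],cv2.resize(p[215:270,130:250],None,fx=3.5,fy=3.5)[:192].repeat(1,0) if 0 else cv2.copyMakeBorder(cv2.resize(p[215:270,130:250],None,fx=3.5,fy=3.5),0,350-192,0,0,0)]))
E
python3 m.py
```

```text
green 77 [209.72727273 236.76623377] ((209.5, 236.5), (5.0, 15.0), 90.0) zmed 0.08914485483534929
  world [0.48495364 0.15514556 0.088     ] [0.48441803 0.15464962 0.088     ]
red 72 [177.73611111 240.27777778] ((177.97030639648438, 240.20297241210938), (5.174193859100342, 14.229032516479492), 84.2894058227539) zmed 0.0885333514346468
  world [0.47550181 0.21926305 0.088     ] [0.47533498 0.21973097 0.088     ]
blue 75 [146.54666667 243.64      ] ((146.52438354492188, 243.71951293945312), (4.858987808227539, 15.23955249786377), 83.6598129272461) zmed 0.08880826703556022
  world [0.46651923 0.28266476 0.088     ] [0.46668251 0.28263172 0.088     ]
gap 0.12884476461342226 yaw of line -1.4272290879937533
bin corners [[ 0.42786533 -0.0609338 ]
 [ 0.60527889 -0.0924571 ]
 [ 0.57135315 -0.30849038]
 [ 0.39439808 -0.26957783]] edges [(np.float64(0.1801923654304752), np.float64(-0.17584736332879383)), (np.float64(0.21868089388275305), np.float64(-1.7265635644093296)), (np.float64(0.18118300700080522), np.float64(2.925137002282499)), (np.float64(0.21131111296079097), np.float64(1.4117475971932947))] cen [ 0.49972386 -0.18286478] z 0.1514133582494147
stand [0.47597013 0.21970445] [(np.float64(0.20781850320123538), np.float64(-1.4349831028613038)), (np.float64(0.055921939977575934), np.float64(-2.9918477392956033)), (np.float64(0.20605289116608486), np.float64(1.7030335443016187)), (np.float64(0.05523837300418849), np.float64(0.18192055175551658))]
ring 213 [381.83098592 215.08450704] ((382.0, 215.0), (20.0, 20.0), 90.0) zmed 0.15399669005215977
((382.06439208984375, 215.09979248046875), (20.075170516967773, 20.864391326904297), 151.32504272460938) [ 0.53323882 -0.18709058  0.153     ]
```

```bash
python3 -m pendant '[[[-31,-21,0,0,0,0,1],[-31,-21,0,0,0,0,1],[-31,-21,0,0,0,0,1],[-31,-21,0,0,0,0,1],[-31,-21,0,0,0,0,1]]]'
python3 -m pendant '[[[-31,-21,0,0,0,0,1],[-31,-21,0,0,0,0,1],[-31,-21,0,0,0,0,1],[-31,-21,0,0,0,0,1],[-31,-21,0,0,0,0,1]]]'
python3 -m pendant '[[[-31,-21,0,0,0,0,1],[-29,-20,0,0,0,0,1],[0,0,0,0,0,0.11,1],[0,0,0,0,0,0.11,1],[0,0,0,0,0,0.11,1]]]'
python3 -m pendant '[[[0,0,0,0,0,0.11,1],[0,0,0,0,0,0.11,1],[0,0,0,0,0,0.11,1],[0,0,0,0,0,0.11,1],[0,0,0,0,0,0.11,1]]]'
python3 -m pendant '[[[0,0,0,0,0,0.104,1],[0,0,0,0,0,0,1],[0,0,0,0,0,0,1],[0,0,0,0,0,0,1]]]'
python3 - <<'E'
from h import *
i=arm.camera_info("wrist");print(i,arm.state()["tcp_pos"],arm.state()["tool_rot"])
p,d=arm.camera("wrist");cv2.imwrite("pics/w1.png",p);np.save("w1_d.npy",d)
E
```

```text
time_s: 0.52
tcp_pos: [0.3538, 0.3777, 0.2223]
tool_rot: [-3.141, -0.0, 2.695]
force: [0.6, 0.1, -0.9]
finger_gap: 1.0
grip_force: 0.0
time_s: 0.93
tcp_pos: [0.4484, 0.216, 0.2225]
tool_rot: [-3.141, -0.0, 2.695]
force: [1.0, 0.6, -0.8]
finger_gap: 1.0
grip_force: 0.0
time_s: 1.35
tcp_pos: [0.4845, 0.1538, 0.2222]
tool_rot: [-3.141, -0.001, 2.357]
force: [0.1, 0.7, -1.0]
finger_gap: 1.001
grip_force: 0.0
time_s: 1.77
tcp_pos: [0.4841, 0.1547, 0.2223]
tool_rot: [-3.141, -0.0, 1.809]
force: [-0.1, 0.5, 0.1]
finger_gap: 0.998
grip_force: 0.0
time_s: 2.1
tcp_pos: [0.4843, 0.1548, 0.2225]
tool_rot: [-3.141, 0.0, 1.714]
force: [0.3, 0.3, -0.3]
finger_gap: 1.001
grip_force: 0.0
{'fx': 361.10610069323815, 'fy': 361.10610069323815, 'cx': 284.1679043515715, 'cy': 212.4759713900304, 'camera_from_world': array([[ 9.89684596e-01,  1.43263272e-01, -1.85881543e-04,
        -5.02447689e-01],
       [ 1.36791416e-01, -9.44588866e-01,  2.98395683e-01,
         4.39196088e-02],
       [ 4.25735602e-02, -2.95343038e-01, -9.54442236e-01,
         4.17245954e-01],
       [ 0.00000000e+00,  0.00000000e+00,  0.00000000e+00,
         1.00000000e+00]])} [0.48428004 0.15481431 0.22245793] [-3.14106636e+00  8.36610432e-05  1.71384080e+00]
```

View pics/w1.png

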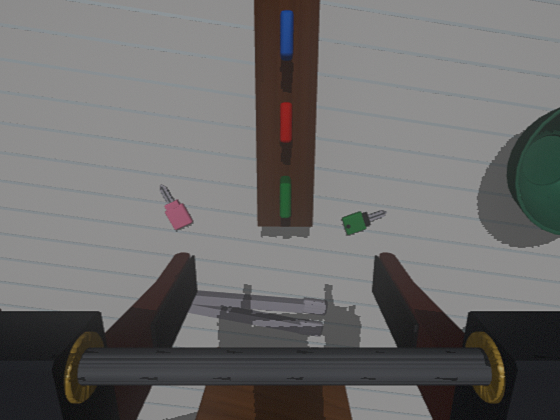

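The wrist view shows the green key at (286,199) between the open fingers, with the block vertical in the image, so the yaw is right. Next I measure it more finely.

```bash
cat > w.py <<'E'
from h import *
def keyw(p,roi,z,lo=(45,100,30),hi=(80,255,255)):
    x0,y0,x1,y1=roi;m=cv2.inRange(cv2.cvtColor(p,cv2.COLOR_BGR2HSV),lo,hi)[y0:y1,x0:x1]
    vu=np.argwhere(m)[:,::-1]+[x0,y0]
    r=cv2.minAreaRect(vu.astype(np.float32));B=np.array([ray("wrist",*q,z)[:2] for q in cv2.boxPoints(r)])
    e=np.roll(B,-1,0)-B
    return r,B.mean(0),[(round(np.linalg.norm(a)*1e3,1),round(float(np.arctan2(a[1],a[0])),3)) for a in e]
E
python3 - <<'E'
from w import *
p=cv2.imread("pics/w1.png")
for n,roi,lo,hi in(("g",(270,165,305,235),(45,100,30),(80,255,255)),("r",(270,90,305,150),(0,150,60),(8,255,255)),("b",(270,0,305,65),(100,120,50),(130,255,255))):
    r,c,e=keyw(p,roi,.088,lo,hi);print(n,r,c,e)
i=arm.camera_info("wrist");P=cloud("wrist",np.load("w1_d.npy"))
print("depth at head",P[185:215:6,286])
M=np.array(i["camera_from_world"]);
for q in([*arm.state()["tcp_pos"]],):
    c=M[:3,:3]@q+M[:3,3];print("tcp px",c[0]/c[2]*i["fx"]+i["cx"],c[1]/c[2]*i["fy"]+i["cy"])
E
```

```text
g ((285.0, 196.5), (41.0, 10.0), 90.0) [0.48551798 0.15865629] [(np.float64(8.4), 0.143), (np.float64(36.0), -1.423), (np.float64(8.7), -2.998), (np.float64(36.0), 1.711)]
r ((285.5, 121.5), (39.0, 11.0), 90.0) [0.47702195 0.22008291] [(np.float64(8.7), 0.143), (np.float64(30.3), -1.422), (np.float64(8.9), -2.998), (np.float64(30.3), 1.711)]
b ((286.0, 34.5), (49.0, 12.0), 90.0) [0.46832648 0.28252277] [(np.float64(8.8), 0.143), (np.float64(33.2), -1.421), (np.float64(9.1), -2.998), (np.float64(33.2), 1.711)]
depth at head [[0.48484841 0.1691287  0.08860244]
 [0.48558718 0.1640518  0.08882491]
 [0.48640367 0.15849633 0.08739654]
 [0.48708703 0.15374693 0.08921311]
 [0.48787603 0.14834613 0.08881089]]
tcp px 282.1522069026659 273.36533364663114
```

```bash
python3 -m pendant '[[[0.4,1,30,0,0,0,1],[0,0,35,0,0,0,1],[0,0,35,0,0,0,1],[0,0,30,0,0,0,1],[0,0,20,0,0,0,1]]]'
python3 -m pendant '[[[0,0,12,0,0,0,1],[0,0,5,0,0,0,1],[0,0,0,0,0,0,1],[0,0,0,0,0,0,-1],[0,0,0,0,0,0,-1]]]'
python3 -m pendant '[[[0,0,0,0,0,0,-1],[0,0,0,0,0,0,-1],[0,0,0,0,0,0,-1],[0,0,0,0,0,0,-1],[0,0,0,0,0,0,-1]]]'
```

```text
time_s: 2.57
tcp_pos: [0.4838, 0.1551, 0.0701]
tool_rot: [-3.139, 0.0, 1.713]
force: [0.7, -0.6, 0.5]
finger_gap: 1.0
grip_force: 0.0
time_s: 2.98
tcp_pos: [0.4864, 0.1556, 0.0566]
tool_rot: [3.14, 0.0, 1.711]
force: [-0.3, -0.1, -0.1]
finger_gap: 0.885
grip_force: 0.0
time_s: 3.4
tcp_pos: [0.4855, 0.1554, 0.0559]
tool_rot: [3.141, 0.0, 1.711]
force: [-0.8, -0.7, 1.1]
finger_gap: 0.507
grip_force: 0.0
```

```bash
python3 -m pendant '[[[0,0,0,0,0,0,-1],[0,0,0,0,0,0,-1],[0,0,0,0,0,0,-1],[0,0,0,0,0,0,-1],[0,0,0,0,0,0,-1]]]'
python3 -m pendant '[[[0,0,0,0,0,0,-1],[0,0,0,0,0,0,-1],[0,0,0,0,0,0,-1]]]'
```

```text
time_s: 3.82
tcp_pos: [0.4854, 0.1554, 0.0556]
tool_rot: [-3.141, 0.0, 1.711]
force: [0.1, 0.1, 0.1]
finger_gap: 0.134
grip_force: 0.0
time_s: 4.07
tcp_pos: [0.4854, 0.1554, 0.0556]
tool_rot: [-3.141, 0.0, 1.711]
force: [-0.5, -0.2, -0.7]
finger_gap: 0.117
grip_force: 30.0
```

```bash
python3 -m pendant '[[[0,0,-8,0,0,0,-1],[0,0,-20,0,0,0,-1],[0,0,-30,0,0,0,-1],[0,0,-36,0,0,0,-1],[0,0,-36,0,0,0,-1]]]'
python3 -m pendant '[[[0,0,-36,0,0,0,-1],[-10,0,-20,0,0,0,-1],[-25,0,0,0,0,0,-1],[-34,0,0,0,0,0,-1],[-34,0,0,0,0,0,-1]]]'
python3 -m pendant '[[[-34,0,0,0,0,0,-1],[-34,0,0,0,0,0,-1],[-34,0,0,0,0,0,-1],[-34,0,0,0,0,0,-1],[-34,0,0,0,0,0,-1]]]'
python3 -m pendant '[[[-34,0,0,0,0,0,-1],[-25,0,0,0,0,0.08,-1],[-14,0,0,0,0,0.08,-1],[0,0,0,0,0,0.08,-1],[0,0,0,0,0,0.078,-1]]]'
python3 -m pendant '[[[0,0,0,0,0,0,-1],[0,0,0,0,0,0,-1],[0,0,0,0,0,0,-1]]]'
python3 - <<'E'
from h import *
print(arm.state())
p,d=arm.camera("wrist");cv2.imwrite("pics/w2.png",p);np.save("w2_d.npy",d)
p,d=arm.camera("scene");cv2.imwrite("pics/s2.png",p);np.save("s2_d.npy",d)
E
```

```text
time_s: 4.48
tcp_pos: [0.4846, 0.1552, 0.1872]
tool_rot: [-3.14, 0.0, 1.711]
force: [1.2, -0.6, 0.1]
finger_gap: 0.114
grip_force: 30.0
time_s: 4.9
tcp_pos: [0.4999, 0.0528, 0.2431]
tool_rot: [3.139, 0.0, 1.713]
force: [0.6, -0.7, -0.0]
finger_gap: 0.11
grip_force: 30.0
time_s: 5.32
tcp_pos: [0.5232, -0.1166, 0.2424]
tool_rot: [3.141, 0.0, 1.711]
force: [-0.1, -0.5, -1.3]
finger_gap: 0.11
grip_force: 30.0
time_s: 5.73
tcp_pos: [0.5323, -0.1886, 0.2421]
tool_rot: [-3.142, 0.0, 1.387]
force: [0.4, -0.0, -0.2]
finger_gap: 0.112
grip_force: 30.0
time_s: 5.98
tcp_pos: [0.5324, -0.1871, 0.242]
tool_rot: [3.142, 0.0, 1.395]
force: [0.7, -0.3, -0.4]
finger_gap: 0.112
grip_force: 30.0
{'time_s': 5.9833, 'qpos': array([-4.60249084e-01,  2.90464253e-01,  1.56302187e+00, -1.06173081e-04,
        1.28800446e+00, -2.84739284e-01]), 'joint_velocities': array([ 3.48968614e-03,  1.11423006e-03, -8.69809901e-06,  8.71283299e-04,
       -2.85405632e-03,  7.04469886e-03]), 'joint_torque': array([-2.05447096e-01, -4.74122429e+01, -2.75345331e+01,  5.02567389e-02,
        3.69464478e-02,  1.49129669e-02]), 'tcp_pos': array([ 0.53244705, -0.18710652,  0.24196277]), 'tool_rot': array([3.14152333e+00, 1.26527967e-04, 1.39531614e+00]), 'force': array([ 0.73646979, -0.31554913, -0.368223  ]), 'torque': array([-0.02812357,  0.08260096,  0.04165949]), 'grip_force': 30.00002145767212, 'finger_gap': 0.11241232009798938}
```

View pics/w2.png

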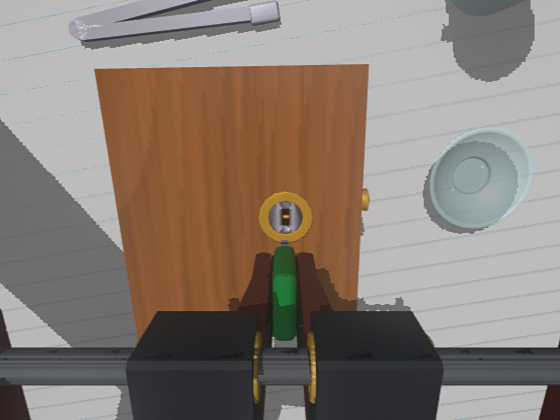

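The wrist view shows the key held centred at (285,290) and the lock ring at (286,217), with the keyway vertical in the image.

Run:
```python
from w import *
p=cv2.imread("pics/w2.png");hsv=cv2.cvtColor(p,cv2.COLOR_BGR2HSV);P=cloud("wrist",np.load("w2_d.npy"))
roi=np.zeros((420,560),np.uint8);roi[185:241,250:322]=1
m=cv2.inRange(hsv,(19,140,110),(32,255,255))*roi
m=cv2.morphologyEx(m,cv2.MORPH_OPEN,np.ones((2,2)))
e=cv2.fitEllipse(cv2.convexHull(np.argwhere(m)[:,::-1].astype(np.int32)));c=ray("wrist",*e[0],.153);print(e,c,"ring z",np.median(P[...,2][m>0]))
# keyway dark slot in plug
k=np.zeros_like(m);k[200:236,272:300]=1
g=cv2.cvtColor(p,cv2.COLOR_BGR2GRAY);print(g[200:234:2,276:298])
# bin top edges
t=((abs(P[...,2]-.15)<.006)*255).astype(np.uint8)
def edge(pts):
    W=np.array([ray("wrist",*q,.15)[:2] for q in pts],np.float32);vx,vy,x0,y0=cv2.fitLine(W,cv2.DIST_HUBER,0,.01,.01).ravel();return round(float(np.arctan2(vy,vx)),4),(x0,y0)
print("back",edge([(u,np.argmax(t[:,u]>0)) for u in range(115,350,3)]))
rows=range(85,260,3)
print("right",edge([(559-np.argmax(t[v,::-1]>0),v) for v in rows if v<185 or v>215]));print("left",edge([(np.argmax(t[v]>0),v) for v in rows]))
# held key: head top ray at z and axis
s=arm.state();print(s["tcp_pos"],s["tool_rot"])
r,c2,ee=keyw(p,(270,244,300,345),.242+.032-.0,);print(r,c2,ee)
m=cv2.inRange(hsv,(45,100,30),(80,255,255));print("head z",np.percentile(P[...,2][244:345,270:300][m[244:345,270:300]>0],[5,50,95]))
```

```text
((286.1526184082031, 217.51060485839844), (51.08466720581055, 52.6540641784668), 98.5562744140625) [ 0.53493578 -0.18703689  0.153     ] ring z 0.15334959957506872
[[136 134 133 131 132 132 131 128 124 123 125 127 127 128 132 132 130 130
  133 132 133 131]
 [132 125 111  99  88  84 101 103 105 106 105 105 105 100 108 118 116 118
  127 132 132 130]
 [115 142 148 121  94  82 100 104 108 114 118 121 117 105 106 128 144 140
  111 104 118 128]
 [127 146 152 148 127  95  94 102 104 110 113 119 129 129 129 150 152 148
  127  97  80  82]
 [134 144 153 153 154 133  80  79  82  82  80  79  85 120 153 154 152 145
  132 112  84  79]
 [136 145 146 124 100  70  40  38  38  40  42  40  43  74 110 128 145 147
  135 120  98  77]
 [134 145 149 124 101  74  43  39  39  41  41  40  42  75 113 127 143 148
  137 126 111  87]
 [134 143 146 127 101  72  42  45  54  56  53  55  50  72 111 131 145 148
  133 125 115 102]
 [132 143 146 127 100  73  69 126 178 177 178 175 151  93 105 125 145 151
  142 126 116 103]
 [135 146 146 128 101  76  54  62  69  73  73  71  66  76 110 126 142 148
  135 126 118 107]
 [133 
[... 439 characters left out ...]

  138 128 106  87]
 [111 140 146 136 108  86  81 103 119 134 155 173 181 155  87 105 142 147
  130 110 113 137]
 [135 125 117 110  99  84  83  89  97  96  95  93  92  88  86 110 127 137
  145 140 134 133]]
back (-0.16, (np.float32(0.5152956), np.float32(-0.07878659)))
right (1.4118, (np.float32(0.59504104), np.float32(-0.16155563)))
left (1.4122, (np.float32(0.41754115), np.float32(-0.13414107)))
[ 0.53252309 -0.18703309  0.24187001] [3.14155555e+00 1.35499084e-04 1.39466423e+00]
((284.0, 292.5), (93.0, 24.0), 90.0) [ 0.53454488 -0.18019286] [(np.float64(9.4), -0.176), (np.float64(42.6), -1.736), (np.float64(10.2), 2.966), (np.float64(42.6), 1.385)]
head z [0.25075743 0.27396826 0.2754159 ]
```

```bash
python3 -m pendant '[[[0.1,1.2,15,0,0,-0.017,-1],[0,0,20,0,0,0,-1],[0,0,8,0,0,0,-1],[0,0,0,0,0,0,-1],[0,0,0,0,0,0,-1]]]'
python3 -m pendant '[[[0,0,3,0,0,0,-1],[0,0,3,0,0,0,-1],[0,0,3,0,0,0,-1],[0,0,1,0,0,0,-1],[0,0,0,0,0,0,-1]]]'
python3 - <<'E'
from h import *
p,d=arm.camera("scene");q,d=arm.camera("wrist");cv2.imwrite("pics/i1.png",np.hstack([cv2.resize(p[80:180,185:295],None,fx=3.6,fy=3.6),cv2.resize(q[170:350,185:385],(396,360))]))
E
```

```text
time_s: 6.5
tcp_pos: [0.5335, -0.1872, 0.1985]
tool_rot: [-3.14, -0.0, 1.41]
force: [-0.3, -0.5, -0.4]
finger_gap: 0.11
grip_force: 30.0
time_s: 6.92
tcp_pos: [0.5336, -0.1874, 0.1885]
tool_rot: [-3.141, -0.0, 1.41]
force: [-0.0, 0.3, -0.6]
finger_gap: 0.111
grip_force: 30.0
```

View pics/i1.png

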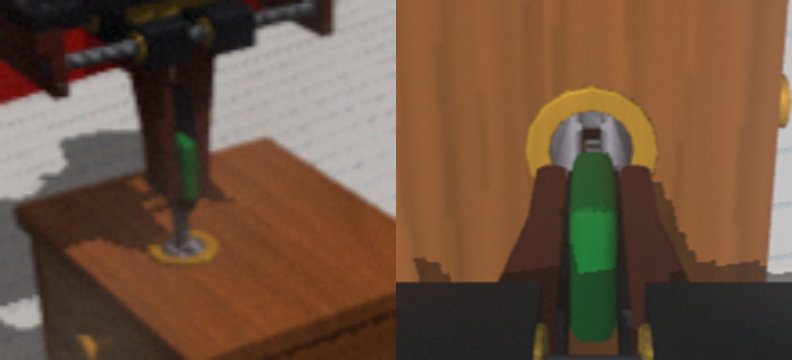

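The key tip is at the keyway mouth (about (185,240) in the left crop), centred in the ring, and there is no contact force. I continue down gently.

```bash
python3 -m pendant '[[[0,0,2,0,0,0,-1],[0,0,2,0,0,0,-1],[0,0,2,0,0,0,-1],[0,0,0,0,0,0,-1],[0,0,0,0,0,0,-1]]]'
python3 -m pendant '[[[0,0,1,0,0,0,-1],[0,0,1,0,0,0,-1],[0,0,1,0,0,0,-1],[0,0,0,0,0,0,-1],[0,0,0,0,0,0,-1]]]'; python3 -c "
from h import *
print(arm.state()['torque'])"
```

```text
time_s: 7.43
tcp_pos: [0.5336, -0.1874, 0.1824]
tool_rot: [-3.141, -0.0, 1.41]
force: [0.3, 0.2, -1.5]
finger_gap: 0.112
grip_force: 30.0
time_s: 7.85
tcp_pos: [0.5337, -0.1874, 0.1796]
tool_rot: [-3.141, -0.0, 1.41]
force: [0.4, 0.4, -0.1]
finger_gap: 0.109
grip_force: 30.0
[-0.02149918  0.06666305  0.02506805]
```

```bash
python3 -m pendant '[[[0,0,1.5,0,0,0,-1],[0,0,1.5,0,0,0,-1],[0,0,1,0,0,0,-1],[0,0,0,0,0,0,-1],[0,0,0,0,0,0,-1]]]'
python3 -m pendant '[[[0,0,1,0,0,0.04,-1],[0,0,1,0,0,-0.08,-1],[0,0,1,0,0,0.08,-1],[0,0,1,0,0,-0.04,-1],[0,0,0,0,0,0,-1]]]'
```

```text
time_s: 8.27
tcp_pos: [0.534, -0.1872, 0.1756]
tool_rot: [3.141, -0.0, 1.41]
force: [0.8, 2.4, 1.7]
finger_gap: 0.113
grip_force: 30.0
time_s: 8.68
tcp_pos: [0.5332, -0.187, 0.1711]
tool_rot: [-3.14, -0.001, 1.411]
force: [1.1, 3.8, -0.5]
finger_gap: 0.111
grip_force: 30.0
```

```bash
python3 -m pendant '[[[0.4,0,1,0,0,0.04,-1],[0,0,1,0,0,-0.08,-1],[0,0,1,0,0,0.08,-1],[0,0,1,0,0,-0.04,-1],[0,0,0,0,0,0,-1]]]'
python3 -m pendant '[[[0,0,1,0,0,0.04,-1],[0,0,1,0,0,-0.08,-1],[0,0,1,0,0,0.08,-1],[0,0,1,0,0,-0.04,-1],[0,0,0,0,0,0,-1]]]'
```

```text
time_s: 9.1
tcp_pos: [0.5338, -0.1875, 0.1676]
tool_rot: [-3.142, 0.001, 1.411]
force: [0.3, 0.6, 0.2]
finger_gap: 0.113
grip_force: 30.0
time_s: 9.52
tcp_pos: [0.534, -0.1876, 0.1639]
tool_rot: [3.141, 0.001, 1.41]
force: [-1.3, -0.3, 2.6]
finger_gap: 0.109
grip_force: 30.0
```

```bash
python3 -m pendant '[[[0,0,1,0,0,0.03,-1],[0,0,0.5,0,0,-0.06,-1],[0,0,0.5,0,0,0.03,-1],[0,0,0,0,0,0,-1],[0,0,0,0,0,0,-1]]]'
python3 -m pendant '[[[0,0,0.5,0,0,0,-1],[0,0,0.5,0,0,0,-1],[0,0,0,0,0,0,-1],[0,0,0,0,0,0,-1]]]'
```

```text
time_s: 9.93
tcp_pos: [0.534, -0.1877, 0.1624]
tool_rot: [3.141, 0.001, 1.409]
force: [-1.3, 0.2, 5.7]
finger_gap: 0.113
grip_force: 30.0
time_s: 10.27
tcp_pos: [0.534, -0.1877, 0.1622]
tool_rot: [3.141, 0.001, 1.409]
force: [-2.7, 2.4, 12.2]
finger_gap: 0.117
grip_force: 30.0
```

```bash
python3 -m pendant '[[[0,0,0.8,0,0,0.03,-1],[0,0,0,0,0,-0.06,-1],[0,0,0,0,0,0.03,-1],[0,0,0,0,0,0,-1]]]'
python3 - <<'E'
from h import *
p,d=arm.camera("scene");q,d=arm.camera("wrist");print(arm.state()['torque'],arm.state()['force'])
cv2.imwrite("pics/i2.png",np.hstack([cv2.resize(p[100:190,185:284],None,fx=4,fy=4),cv2.resize(q[170:350,185:385],(396,360))]))
E
```

```text
time_s: 10.6
tcp_pos: [0.534, -0.1877, 0.1621]
tool_rot: [3.14, 0.002, 1.408]
force: [-5.9, 0.7, 18.8]
finger_gap: 0.111
grip_force: 30.0
[0.33113132 0.98305619 0.03235636] [-4.94865888  2.04774834 16.80060204]
```

View pics/i2.png

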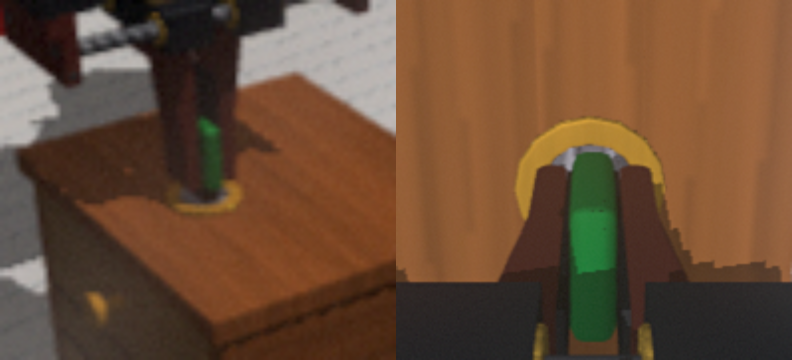

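The collar sits on the lock face (left crop about (212,190)). The height matches fully home and the push is firm, so I ease the push and turn clockwise.

```bash
python3 -m pendant '[[[0,0,-1,0,0,0,-1],[0,0,0,0,0,0.06,-1],[0,0,0,0,0,0.06,-1],[0,0,0,0,0,0.06,-1],[0,0,0,0,0,0.06,-1]]]'
python3 -m pendant '[[[0,0,0,0,0,0.06,-1],[0,0,0,0,0,0.06,-1],[0,0,0,0,0,0.06,-1],[0,0,0,0,0,0.06,-1],[0,0,0,0,0,0,-1]]]'; python3 -c "
from h import *
print(arm.state()['torque'])"
```

```text
time_s: 11.12
tcp_pos: [0.534, -0.1879, 0.1623]
tool_rot: [3.14, 0.001, 1.166]
force: [-2.2, 0.9, 11.7]
finger_gap: 0.108
grip_force: 30.0
time_s: 11.53
tcp_pos: [0.5338, -0.188, 0.1623]
tool_rot: [3.14, 0.001, 0.926]
force: [-3.7, 0.1, 11.9]
finger_gap: 0.114
grip_force: 30.0
[-0.01306265  0.73202013 -0.01422587]
```

```bash
python3 -m pendant '[[[0,0,0,0,0,0.06,-1],[0,0,0,0,0,0.06,-1],[0,0,0,0,0,0.06,-1],[0,0,0,0,0,0.06,-1],[0,0,0,0,0,0.06,-1]]]'
python3 -m pendant '[[[0,0,0,0,0,0.06,-1],[0,0,0,0,0,0.06,-1],[0,0,0,0,0,0.06,-1],[0,0,0,0,0,0.06,-1],[0,0,0,0,0,0.06,-1]]]'
python3 -m pendant '[[[0,0,0,0,0,0.06,-1],[0,0,0,0,0,0.06,-1],[0,0,0,0,0,0.06,-1],[0,0,0,0,0,0.06,-1],[0,0,0,0,0,0,-1]]]'
python3 -c "
from h import *
s=arm.state();print(s['torque'],s['qpos'][5])"
```

```text
time_s: 11.95
tcp_pos: [0.5337, -0.1881, 0.1623]
tool_rot: [3.14, 0.001, 0.626]
force: [-4.4, 0.7, 11.9]
finger_gap: 0.108
grip_force: 30.0
time_s: 12.37
tcp_pos: [0.5334, -0.1881, 0.1623]
tool_rot: [3.14, 0.001, 0.326]
force: [-5.0, -0.5, 11.5]
finger_gap: 0.114
grip_force: 30.0
time_s: 12.78
tcp_pos: [0.5335, -0.1875, 0.1623]
tool_rot: [3.141, 0.0, 0.086]
force: [-4.1, 1.8, 13.3]
finger_gap: 0.115
grip_force: 30.0
[0.31314588 0.96495881 0.11562397] 1.0263630212779353
```

```bash
python3 -m pendant '[[[0,0,0,0,0,0.06,-1],[0,0,0,0,0,0.06,-1],[0,0,0,0,0,0.06,-1],[0,0,0,0,0,0.06,-1],[0,0,0,0,0,0.06,-1]]]'
python3 -m pendant '[[[0,0,0,0,0,0,-1],[0,0,0,0,0,0,-1],[0,0,0,0,0,0,-1],[0,0,0,0,0,0,-1],[0,0,0,0,0,0,-1]]]'
python3 - <<'E'
from h import *
p,d=arm.camera("scene");q,d=arm.camera("wrist");s=arm.state();print(s['torque'],s['force'])
cv2.imwrite("pics/i3.png",np.hstack([cv2.resize(p[100:230,175:305],(400,400)),cv2.resize(q[170:350,185:385],(400,400))]))
E
```

```text
time_s: 13.2
tcp_pos: [0.5335, -0.1875, 0.1623]
tool_rot: [3.14, 0.0, -0.214]
force: [-4.7, 0.6, 12.4]
finger_gap: 0.112
grip_force: 30.0
time_s: 13.62
tcp_pos: [0.5335, -0.1876, 0.1623]
tool_rot: [3.14, -0.0, -0.211]
force: [-4.4, 1.1, 12.8]
finger_gap: 0.113
grip_force: 30.0
[0.30246017 0.95237744 0.06039549] [-3.99940933  0.8442006  12.20729191]
```

View pics/i3.png

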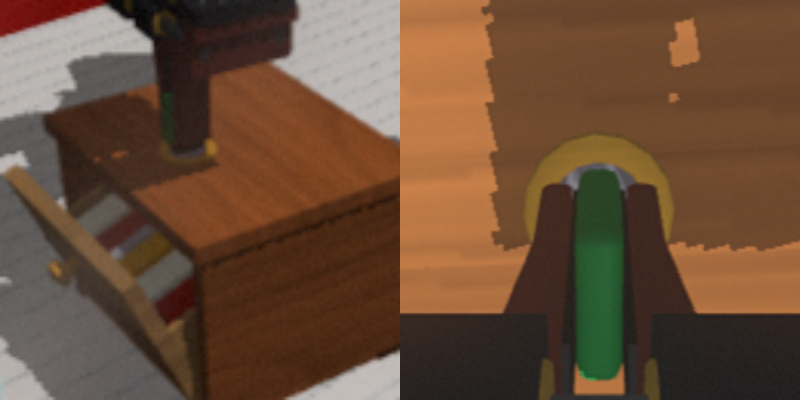

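The front has tilted out (left crop, about (110,270)), and the key is turned and still gripped. A small nudge takes up the remaining play to the stop.

```bash
python3 -m pendant '[[[0,0,0,0,0,0.04,-1],[0,0,0,0,0,0.04,-1],[0,0,0,0,0,0,-1],[0,0,0,0,0,0,-1],[0,0,0,0,0,0,-1]]]'
python3 -c "
from h import *
s=arm.state();print(s['torque'],s['force']);p,d=arm.camera('top');cv2.imwrite('pics/fin.png',p)"
```

```text
time_s: 14.13
tcp_pos: [0.5335, -0.1876, 0.1623]
tool_rot: [3.14, 0.0, -0.291]
force: [-3.6, 1.1, 12.7]
finger_gap: 0.11
grip_force: 30.0
[0.3282732 0.9394569 0.0948376] [-3.61749473  1.07195416 12.71025671]
```

View pics/fin.png

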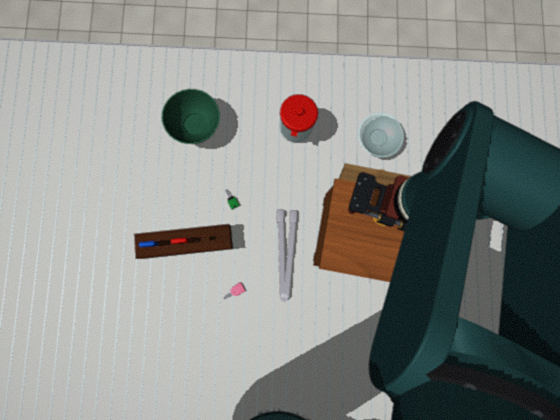

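The bystanders and the red and blue keys have not moved, the front is open, and the key is held turned, so I hand it in.

```bash
python3 -c "
from cell import arm
print(arm.finish_job())"
```

```text
the job is handed in; nothing more can be done
None
```

The job is handed in at about 14 s: the green key was pushed fully home and turned a quarter clockwise, the bin's front has tilted out, and the arm is still gripping the key and holding it turned; in the last picture the other two keys and the bowl, dish, jar and tongs had not moved.

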